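# Fit the cup-wheel arbor in the specimen grinder's spindle

## Task

Take the arbor that carries the small grinding cup out of the tool rack and fit it in the grinder's upright spindle: taper fully home, with its two slots down over the drive dogs. Feel for the dogs with light pressure, never force it. Then swing the clamp lever all the way round to its stop and let go, leaving the other two arbors and everything else on the bench where they are.

Things in the scene. Friction and masses are not known exactly. Their poses are not given: they have to be found in the camera images.
- cup_arbor: Arbor to fit: bare steel, 0.3-0.46 kg, upright in one rack hole. Origin on its axis at the flange's underside; z up the arbor. Flange 50 mm across, 10 thick, with two drive slots 14 mm wide through it, open at the edge, along its +x and -x (slot floor 17 mm from the axis). Half-turn symmetric. On top, to 59 mm above the origin: a hollow grinding cup 30 mm across, with a thin open rim.
- cup_hub (a point): Middle of the cup arbor's hub, on the axis, 25 mm above its origin. The hub, 10 to 40 mm above the origin, is 36 mm round with two flat sides 30 mm apart facing the arbor's +y and -y: grip it there. Axes as the arbor's.
- cup_stud (a point): Bottom end of the cup arbor, on the axis, 71 mm below its origin. Below the flange the shank tapers from 31.8 mm across to 17.8 mm at 48 mm down; then a pull stud, neck 9 mm and head 16 mm across.
- chuck_arbor: Bystander in the rack: same shank, flange and hub as the cup arbor (same origin), but with a dark drill chuck with three small jaws on top, to 80 mm above its origin. Leave it standing.
- centre_arbor: Bystander in the rack: same shank, flange and hub as the cup arbor (same origin), but ending in a pointed 60 degree centre, to 67 mm above its origin. Leave it standing.
- rack: Plywood tool rack, 200 (x) x 85 (y) x 100 mm tall, fixed, origin under its middle. Three 34 mm holes in its top at -65, 0 and +65 mm along its x. The three arbors hang in them by their flanges (about 1 mm play), in any order, each turned up to 0.4 rad either way from the rack's axes.
- grinder: Upright-spindle specimen grinder, fixed: cream casting about 330 x 440 mm with a blue motor (215 mm high, about 165 mm to the left, +y, of the spindle). Origin on the bench under the spindle axis; x away from its front, y to the motor. Deck 105 mm above the bench, with a 12 mm lip round its edge.
- spindle_face (a point): Centre of the spindle's flat top face (70 mm across), 135 mm above the bench; axes are the grinder's, it does not turn with the spindle. The tapered bore matches the shank with 0.5 mm radial play at home (1.7 mm with the arbor 8 mm up). Home, the flange lies on this face and the arbor's origin is at this point.
- dog_height (a point): Point on the spindle axis 8 mm above the face: level of the tops of two drive dogs on opposite sides, 12 mm wide, 18 to 29 mm from the axis; in the slots they have 1 mm play a side. Their line is within 0.7 rad, either way, of the grinder's x: not measured; see it from above, or rest the flange lightly on the dogs and turn until it drops. The spindle brake holds to 3 N m.
- clamp_lever (a joint): Drawbar clamp lever on the deck. 0: open, pointing to the grinder's -y; grows clockwise seen from above, towards its front (-x); 1.2 rad at the stop, clamped. About 3 N at the knob; stays where left. It shuts three balls over the pull stud's head, drawing the arbor down the last of the way; it jams part way if the arbor is not home, and shut early it keeps an arbor out.
- lever_knob (a point): Top centre of the lever's upright black knob, 18 mm across, 90 mm from the pivot, its top 159 mm above the bench; the knob reaches 44 mm down from there. It swings in a level arc.
- lever_pivot (a point): Point on the lever's vertical pivot axis, level with the knob's top; 20 mm in x and -95 mm in y from the spindle axis in the grinder's frame.
- spanner: Bystander: steel spanner 160 mm long lying on the grinder's deck, across its front.
- clay_brush: Bystander: wooden-handled brush 200 mm long lying on the bench.
- test_bar0: Bystander: fired clay bar 120 x 30 x 20 mm lying on the bench.
- test_bar1: Bystander: second fired clay bar, the same size.
- sieve: Bystander: brass cup-like sieve pan, 90 mm across, 45 mm high.
- wash_bottle: Bystander: white plastic bottle, 56 mm across, 140 mm tall.
Things that resemble listed ones, but are neither listed nor needed, are in the scene too. Leave any blue or purple look-alike of the cup_arbor alone.

How it is judged (in metres and radians):
On the way, in this order (a step that is already met when the one before it is completed fails the run):
1. the cup arbor is home in the spindle, slots over the dogs, with the clamp lever still open (horizontal distance between cup_arbor and spindle_face below 0.002 m and z of cup_arbor in the frame of spindle_face below 0.002 m and angle between cup_arbor's own z axis and vertical below 0.05 rad and value of joint clamp_lever below 0.5 rad), for 0.2 s.
2. the clamp lever is swung round to its stop (value of joint clamp_lever above 1.1 rad), for 0.2 s.
At the end, for the whole second after the job is handed in: Cup arbor in the spindle: flange within 1.5 mm of the spindle face (slots over the dogs), within 2 mm of the axis, within 0.04 rad of upright; clamp lever beyond 1.1 of its 1.2 rad; both at rest; the other arbors and the bystanders where they were (horizontal distance between cup_arbor and spindle_face below 0.002 m and z of cup_arbor in the frame of spindle_face below 0.0015 m and angle between cup_arbor's own z axis and vertical below 0.04 rad and value of joint clamp_lever above 1.1 rad and linear speed of cup_arbor below 0.02 m/s and velocity of joint clamp_lever below 0.1 rad/s); the robot touches nothing.
It fails at once if the arbor is forced: its contact forces on the grinder add up to more than 80 N (contact force between cup_arbor and grinder above 80 N).
It fails at once if another arbor is disturbed (moved more than 15 mm) (distance of any of chuck_arbor, centre_arbor from where it was at the start of the episode above 0.015 m).
It fails at once if something else on the bench is moved more than 30 mm (distance of any of spanner, clay_brush, test_bar0, test_bar1, sieve, wash_bottle from where it was at the start of the episode above 0.03 m).
It also fails if it takes over 72 s, if anything falls off the work surface, if the arm or the gripper's body presses on something with over 40 N, if the wrist force passes 120 N, or if a joint passes its speed limit or range.

## Robot

A 6-joint arm with a two-finger parallel gripper is mounted at the origin on the work surface. World frame = base frame: x ahead of the robot, y to its left, z up, the work surface at z = 0. Lengths are in mm, angles in rad, forces in N, time in s.
With the tool pointing down it reaches from about 300 to 775 mm from the base axis. Payload 14.6 kg.
Tool frame: the origin (TCP) lies at the very end of the fingers, on their centre line; the grasp point (between the pads) lies 19 mm behind it; z points along the fingers, y is the line along which they close (so a half turn about z gives the same grasp; the last joint's range is limited). The gripper opens to 94 mm and grips with 3 to 60 N. Pads are 16 mm wide; open, the fingers measure 119 mm over their backs; the gripper's body (75 mm by 177 mm) begins 78 mm behind the grasp point.
Start: joints at [1.101, 0.3, 1.521, -0, 1.321, -0.067], TCP at [215.594, 505.973, 205.446] pointing down, gripper open.
Joint ranges: [-3.03, 3.03], [-0.79, 2.21], [0.23, 2.52], [-1.04, 4.18], [0, 3.07], [-2.55, 2.55]. Speed limits (rad/s): [2.22, 2.22, 2.57, 3.14, 3.14, 3.14].

## Interface

Orientations are given as [roll, pitch, yaw] about the fixed x, y, z axes, in that order (R = Rz(yaw) Ry(pitch) Rx(roll)).
In Python, from cell import manip gives the robot as it stands.
- The arm moves only by the tool servo_tool, never from a script. Its argument "motion" is a list that holds one entry, the list of rows, each a list of 7 numbers: the shift along the world's x, y, z as a fraction of full scale, then the turn, a rotation vector about the world's x, y, z as a fraction of full scale, then the closure, from 0 (fully open) to 1 (shut). In form: [[[x, y, z, rx, ry, rz, gripper], ...]]. A call has 1 to 10 rows; each row is the pose to reach, as a shift and turn from the pose commanded when the call began, turning the shorter way round; what a row does not reach only later rows make up. Full scale, the value 1, is 0.5 m for a shift and pi rad for a turn. A row lasts 1/10 s, in which the tool goes at most 50 mm and 8.59 degrees, less where a joint would pass 70% of its speed; a pose out of reach is approached as far as the arm can. A call with a number of a shift or a turn outside -1 to 1 is refused whole. A call with a gripper value outside its range is refused whole. The fingers move at their own pace and stop on an object; "newtons" is the grip in N (left out, the last holds). Time passes only in rows, so rows that repeat a pose let the fingers close. It gives the time, the measured TCP pose, the force, the opening and the grip force at its end, in the units of the state.
- manip.read_state(): the state, without advancing time (a new reading comes with each control period).
- manip.camera(name): name is "scene" or "top"; returns a dict with "frame" (480x640x3 uint8, red, green, blue), "range_z" (480x640 float32, mm along the optical axis (not along the pixel's ray), 0 where there is no reading), "vfov" (degrees; the focal length in pixels is half the picture's height over the tangent of half this angle, whatever the lens; pixels are square), "cx", "cy" (the principal point, pixels), "k1" (the pictures are not rectified: a ray, as slopes to the right and down, at radius r is drawn at 1 + k1 r^2 times it, then the intrinsics apply), "cam_to_world" (4x4, takes a point from camera to world coordinates). Camera axes: x right, y down, z forward; pixel columns grow to the right and rows downward; lengths in mm; the calibration is good to about 2 mm. A picture is of the moment at which its call begins.
- manip.sign_off(): hands the job in; it is judged then, once.
The state is a dict: "clock": time; "joints": joint angles; "qd": joint speeds; "effort": joint torques, N m; "eef_pos": TCP position; "eef_rot": TCP orientation; "wrist_force": force on the tool from outside, world axes, zero at the start; "moment": the same for the moment, N m; "finger_gap": finger opening in mm; "finger_force": force on a finger pad.
Only numpy, scipy, OpenCV 4.12 (cv2) and the standard library are available. Lean on these libraries where they do the work, as an engineer would, in place of code of your own. Each camera call takes 0.05 s, during which the arm holds its last target. There are 200 camera calls.

## Working session

There is one attempt and no reset: what is moved stays moved. The work goes in short steps, Python scripts to look and compute and a tool call to move; the robot and the scene stay as the last step left them, time stands still between calls to the robot, and variables do not carry over. Pictures are saved under pics/ and viewed, at most 10 in all, crops included, and the job is handed in when it is done.

Besides the shell and the picture viewer there is one more tool, called after "Emit:" in YAML: its name, and indented under it one key for each argument. servo_tool: Moves the arm, as the interface text tells. Its arguments: {"type":"object","properties":{"motion":{"type":"array"},"newtons":{"type":"number"}},"required":["motion"]}

```bash
mkdir -p pics
cat > h.py <<'E'
import numpy as np, cv2
from cell import manip
def shot(n):
    c=manip.camera(n); np.savez(f'{n}.npz',**c); return c
def load(n): return dict(np.load(f'{n}.npz'))
def K(c):
    f=240/np.tan(np.radians(float(c['vfov']))/2)
    return np.array([[f,0,float(c['cx'])],[0,f,float(c['cy'])],[0,0,1]]),np.array([float(c['k1']),0,0,0,0])
def rays(c,uv):
    k,d=K(c); uv=np.asarray(uv,float).reshape(-1,1,2)
    # model: drawn = ray*(1+k1 r^2) -> opencv forward model
    p=cv2.undistortPointsIter(uv,k,d,None,None,(3,60,1e-10)).reshape(-1,2)
    return np.c_[p,np.ones(len(p))]
def plane(c,uv,z):
    T=c['cam_to_world']; r=rays(c,uv)@T[:3,:3].T; o=T[:3,3]
    return o+r*((z-o[2])/r[:,2])[:,None]
def pts(c,uv):
    uv=np.asarray(uv).reshape(-1,2); r=rays(c,uv); i=uv.astype(int)
    d=c['range_z'][i[:,1],i[:,0]]; T=c['cam_to_world']
    return (r*d[:,None])@T[:3,:3].T+T[:3,3]
def cloud(c):
    v,u=np.mgrid[:480,:640]; return pts(c,np.c_[u.ravel(),v.ravel()]).reshape(480,640,3)
def proj(c,P):
    k,d=K(c); T=np.linalg.inv(c['cam_to_world']); q=np.asarray(P,float).reshape(-1,3)@T[:3,:3].T+T[:3,3]
    return cv2.projectPoints(q,np.zeros(3),np.zeros(3),k,d)[0].reshape(-1,2)
E
python3 - <<'E'
from h import *
for n in('scene','top'):
    c=shot(n); cv2.imwrite(f'pics/{n}1.png',c['frame'][...,::-1]); print(n,c['vfov'],c['cx'],c['cy'],c['k1'],np.round(c['cam_to_world'],3).tolist())
print(manip.read_state())
E
```

```text
scene 53.74848741468256 320.83604390525306 247.60423849854612 -0.07658435900545105 [[-0.507, 0.549, -0.665, 1185.623], [0.862, 0.334, -0.382, 288.901], [0.012, -0.767, -0.642, 729.417], [0.0, 0.0, 0.0, 1.0]]
top 49.969473244672706 320.51686765562005 233.91909252912455 -0.1450360839590282 [[0.023, -0.987, 0.162, 446.357], [-1.0, -0.023, -0.001, -89.499], [0.004, -0.162, -0.987, 960.66], [0.0, 0.0, 0.0, 1.0]]
{'clock': 0.1, 'joints': array([ 1.10140464e+00,  3.00416118e-01,  1.52154697e+00, -7.87476598e-06,
        1.32073500e+00, -6.66101608e-02]), 'qd': array([-0.00108834, -0.0016735 , -0.00227609, -0.00107876, -0.00158641,
       -0.001575  ]), 'effort': array([ 1.27718191e-03, -5.32638788e+01, -3.53290486e+01,  7.09348032e-02,
        2.35231215e-02, -9.59493877e-05]), 'eef_pos': array([215.48132838, 505.75150954, 204.93092946]), 'eef_rot': array([-3.14048916e+00, -6.59679326e-05,  2.73881305e+00]), 'wrist_force': array([0.10488006, 0.72296051, 0.42169185]), 'moment': array([-0.04937269, -0.01772647,  0.01223541]), 'finger_force': 0.0, 'finger_gap': 93.77367458779696}
```

View pics/scene1.png

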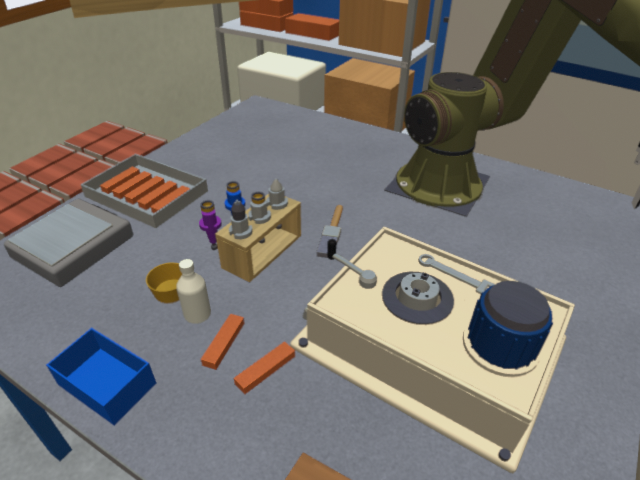

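View pics/top1.png

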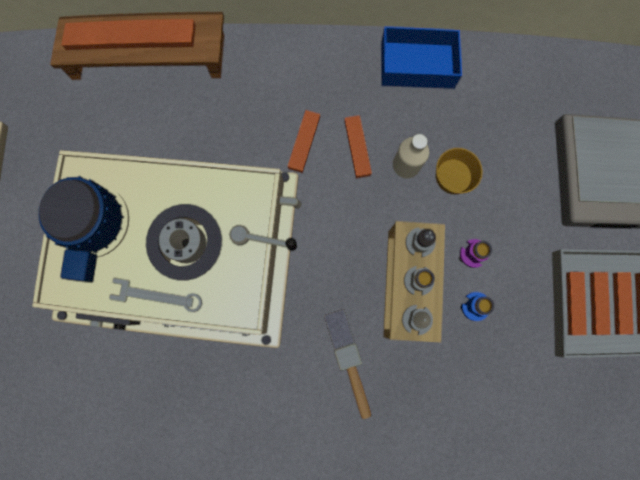

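The steel arbor in the middle of the rack, at top (423,280) and scene (259,203), has the cup with the brown inside. The things it could be taken for are the chuck at top (425,240), the centre at (420,318), and the purple (478,252) and blue (480,306) look-alikes. I choose the middle steel one and will check it in a close crop, with the spindle (180,240) beside it.

Run:
```python
from h import *
c=load('top'); f=c['frame'][...,::-1]
a=cv2.resize(f[215:345,385:450],None,fx=4.5,fy=4.5,interpolation=3)
b=cv2.resize(f[200:285,140:225],None,fx=5.5,fy=5.5,interpolation=3)
H=590; o=np.zeros((H,a.shape[1]+b.shape[1]+10,3),np.uint8); o[:a.shape[0],:a.shape[1]]=a; o[:b.shape[0],-b.shape[1]:]=b
cv2.imwrite('pics/crop1.png',o); print(o.shape,a.shape)
X=cloud(c)
for n,(u,v) in dict(cup=(424,280),chuck=(426,239),rackL=(398,260),face=(166,240),knob=(291,243),piv=(239,234),deck=(230,290)).items(): print(n,np.round(X[v,u],1))
print('spind z=135',plane(c,[(181,240)],135), 'arb flange z110',plane(c,[(420,281)],110),'knob159',plane(c,[(291,243)],159))
# rack top corners
m=(abs(X[...,2]-100)<6); m[:, :380]=0; m[:,450:]=0; m[:210]=0;m[350:]=0
P=X[m][:,:2].astype(np.float32); r=cv2.minAreaRect(P); print(m.sum(),r)
```

```text
(590, 770, 3) (585, 292, 3)
cup [ 509.3 -256.   148.6]
chuck [ 570.9 -254.   175.9]
rackL [ 546.3 -222.1   97.8]
face [565.7 163.1 135.4]
knob [562.6 -43.9 157.2]
piv [579.9  44.1 126.4]
deck [489.   59.2  99.2]
spind z=135 [[566.33472125 138.0268953  135.        ]] arb flange z110 [[ 510.53562113 -257.1614066   110.        ]] knob159 [[562.29089169 -43.98820826 159.        ]]
3978 ((512.4462890625, -256.5212707519531), (87.25123596191406, 200.88795471191406), 87.12644958496094)
```

View pics/crop1.png

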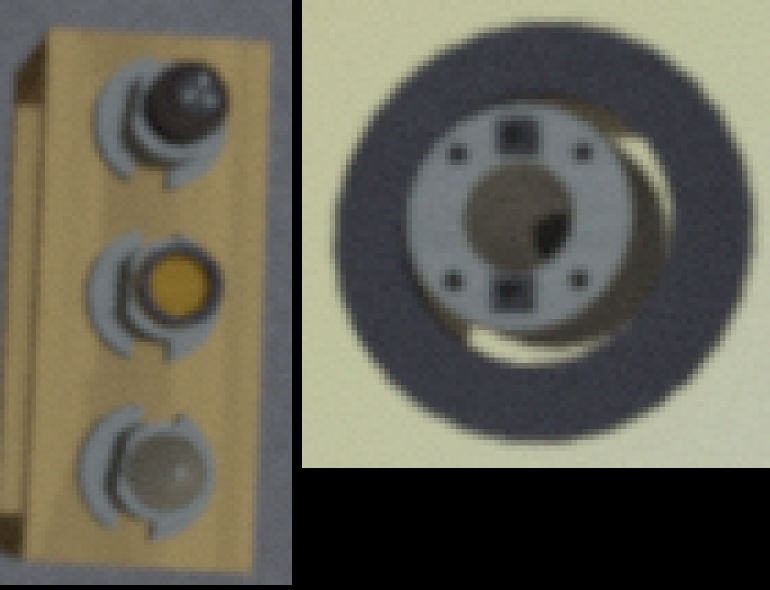

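The crop confirms it: the middle arbor (crop (180,287)) has the hollow cup, the top one is the chuck and the bottom one is the centre. The spindle dogs show at crop (518,137) and (512,292). Next I measure positions for the moves.

```bash
cat > m.py <<'E'
from h import *
c=load('top'); X=cloud(c)
def sub(u,v,k,ox,oy): return (ox+u/k-.5+.5/k, oy+v/k-.5+.5/k)
cup=plane(c,[sub(180,287,4.5,385,215)],159); print('cup',cup)
d=np.vstack([plane(c,[sub(518-302,137,5.5,140,200)],143),plane(c,[sub(512-302,292,5.5,140,200)],143)]); e=d[0]-d[1]
print('dogs',d[:,:2].tolist(),'len',np.hypot(e[0],e[1]),'mid',d.mean(0),'yaw',np.arctan2(e[1],e[0]))
hsv=cv2.cvtColor(c['frame'],cv2.COLOR_RGB2HSV)
m=(abs(X[...,2]-135)<8)&(np.hypot(X[...,0]-566,X[...,1]-138)<45)
P=X[m]; print('face',m.sum(),cv2.minEnclosingCircle(P[:,:2].astype(np.float32)),np.median(P[:,2]),cv2.fitEllipse(max(cv2.findContours(m.astype(np.uint8),0,1)[0],key=len)))
m=(hsv[...,1]>25)&(hsv[...,2]>150)&(abs(X[...,2]-110)<20); m[:, 300:]=0
m=cv2.morphologyEx(m.astype(np.uint8),cv2.MORPH_OPEN,np.ones((3,3)))
P=X[m>0]; print('deck',cv2.minAreaRect(P[:,:2].astype(np.float32)))
m=(hsv[...,2]<60)&(abs(X[...,2]-150)<20); m[:,:275]=0;m[:,305:]=0;m[:225]=0;m[260:]=0
v,u=np.nonzero(m); print('knob',len(u),u.mean(),v.mean(),plane(c,[(u.mean(),v.mean())],155), X[m].mean(0))
for z in (100,126): print('flangeL boss',z,plane(c,[(239,234.5)],z))
E
python3 m.py
```

```text
cup [[ 511.06645425 -254.83392629  159.        ]]
dogs [[590.6043343917079, 141.0977717099596], [544.3411154581553, 139.79922076562747]] len 46.28143969939618 mid [567.47272492 140.44849624 143.        ] yaw 0.028061386822896564
face 1105 ((569.3077392578125, 141.95086669921875), 35.743221282958984) 133.7511252075061 ((179.35890197753906, 239.43511962890625), (40.262420654296875, 41.923099517822266), 65.14311981201172)
deck ((571.6146850585938, 192.2350311279297), (399.6334533691406, 280.42095947265625), 85.70658111572266)
knob 98 291.0204081632653 243.51020408163265 [[562.05550726 -43.81928488 155.        ]] [562.20435376 -43.76569847 153.81765733]
flangeL boss 100 [[583.27899348  48.2382152  100.        ]]
flangeL boss 126 [[579.14265877  44.07726152 126.        ]]
```

Emit:
servo_tool:
  motion:
    - [[0.05,-0.1,0.2,0,0,0.03,0],[0.1,-0.2,0.2,0,0,0.06,0],[0.15,-0.4,0.2,0,0,0.1,0],[0.2,-0.5,0.2,0,0,0.11,0],[0.25,-0.6,0.2,0,0,0.11,0],[0.28,-0.7,0.2,0,0,0.11,0],[0.3,-0.75,0.2,0,0,0.11,0],[0.3,-0.8,0.2,0,0,0.11,0],[0.3,-0.8,0.2,0,0,0.11,0],[0.3,-0.8,0.2,0,0,0.11,0]]

```text
clock: 1.1
eef_pos: [366.1, 102.5, 305.5]
eef_rot: [-3.141, 0.0, 3.081]
wrist_force: [-0.1, 0.4, 0.2]
finger_gap: 94.0
finger_force: 0.0
```

Emit:
servo_tool:
  motion:
    - [[0.04,-0.1,0,0,0,0,0],[0.08,-0.2,0,0,0,0,0],[0.12,-0.3,0,0,0,0,0],[0.16,-0.4,0,0,0,0,0],[0.2,-0.5,-0.02,0,0,0,0],[0.24,-0.6,-0.04,0,0,0,0],[0.28,-0.7,-0.06,0,0,0,0],[0.292,-0.72,-0.09,0,0,0,0],[0.292,-0.72,-0.09,0,0,0,0],[0.292,-0.72,-0.09,0,0,0,0]]

```text
clock: 2.1
eef_pos: [511.3, -254.2, 259.4]
eef_rot: [3.14, -0.002, 3.083]
wrist_force: [-0.5, -0.1, 0.0]
finger_gap: 94.4
finger_force: 0.0
```

Emit:
servo_tool:
  motion:
    - [[0,-0.002,-0.06,0,0,0,0],[0,-0.002,-0.12,0,0,0,0],[0,-0.002,-0.18,0,0,0,0],[0,-0.002,-0.22,0,0,0,0],[0,-0.002,-0.25,0,0,0,0],[0,-0.002,-0.27,0,0,0,0],[0,-0.002,-0.28,0,0,0,0],[0,-0.002,-0.288,0,0,0,0],[0,-0.002,-0.288,0,0,0,0]]

```text
clock: 3.0
eef_pos: [511.7, -254.9, 116.8]
eef_rot: [-3.141, 0.0, 3.085]
wrist_force: [0.1, 0.1, 0.1]
finger_gap: 94.1
finger_force: 0.0
```

Run:
```python
from h import *
c=shot('scene'); cv2.imwrite('pics/s2.png',cv2.resize(c['frame'][140:290,180:330,::-1],None,fx=4,fy=4,interpolation=3))
s=manip.read_state(); print(s['eef_pos'],s['eef_rot'],s['wrist_force'])
```

```text
[ 511.78086559 -254.98496546  116.99215449] [-3.14129113e+00  6.27919352e-04  3.08450588e+00] [ 0.57557207 -0.40006126 -0.54556022]
```

View pics/s2.png

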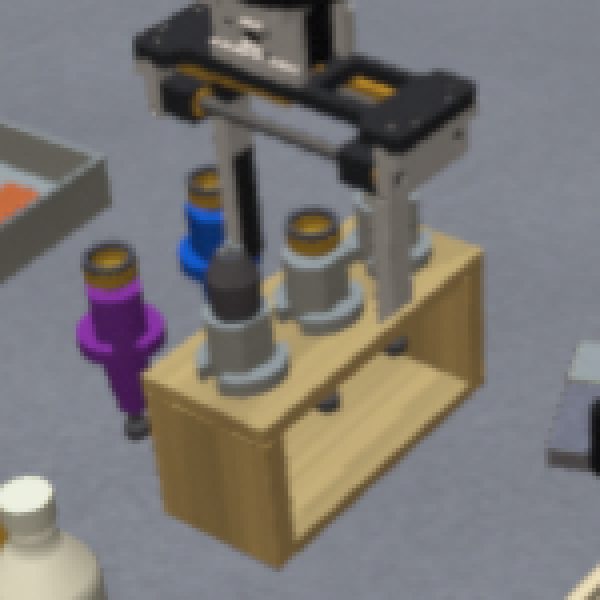

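The fingers stand either side of the cup arbor (crop (318,270)), clear of the chuck (240,340) and the centre (395,240). I close here.

Emit:
servo_tool:
  motion:
    - [[0,0,-0.004,0,0,0,0.5],[0,0,-0.004,0,0,0,0.6],[0,0,-0.004,0,0,0,0.66],[0,0,-0.004,0,0,0,0.7],[0,0,-0.004,0,0,0,0.75],[0,0,-0.004,0,0,0,0.8],[0,0,-0.004,0,0,0,0.8],[0,0,-0.004,0,0,0,0.8]]
  newtons: 30

```text
clock: 3.85
eef_pos: [511.6, -255.0, 114.4]
eef_rot: [3.142, -0.0, 3.084]
wrist_force: [-0.4, -0.3, -0.6]
finger_gap: 33.4
finger_force: 0.0
```

Emit:
servo_tool:
  motion:
    - [[0,0,0,0,0,0,1],[0,0,0,0,0,0,1],[0,0,0,0,0,0,1],[0,0,0,0,0,0,1]]

```text
clock: 4.25
eef_pos: [511.6, -255.1, 114.5]
eef_rot: [-3.142, 0.0, 3.084]
wrist_force: [0.2, -0.6, 0.4]
finger_gap: 29.9
finger_force: 29.9
```

Emit:
servo_tool:
  motion:
    - [[0,0,0.02,0,0,0,1],[0,0,0.05,0,0,0,1],[0,0,0.1,0,0,0,1],[0,0,0.16,0,0,0,1],[0,0,0.23,0,0,0,1],[0,0,0.3,0,0,0,1],[0,0,0.33,0,0,0,1],[0,0,0.33,0,0,0,1],[0,0,0.33,0,0,0,1]]

```text
clock: 5.15
eef_pos: [511.3, -254.8, 278.6]
eef_rot: [3.141, -0.001, 3.084]
wrist_force: [0.6, -0.1, -4.0]
finger_gap: 29.7
finger_force: 29.9
```

Run:
```python
from h import *
c=shot('scene'); f=c['frame'][...,::-1]
s=manip.read_state(); p=proj(c,[s['eef_pos']])[0]; print(p,s['eef_pos'],s['wrist_force'])
u,v=p.astype(int); a=cv2.resize(f[max(0,v-60):v+80,u-60:u+80],None,fx=4,fy=4,interpolation=3); cv2.imwrite('pics/s3.png',a)
```

```text
[254.7964533  145.28759001] [ 511.19017142 -254.76701299  278.05296218] [-1.6826676  -0.19548156 -3.39877997]
```

View pics/s3.png

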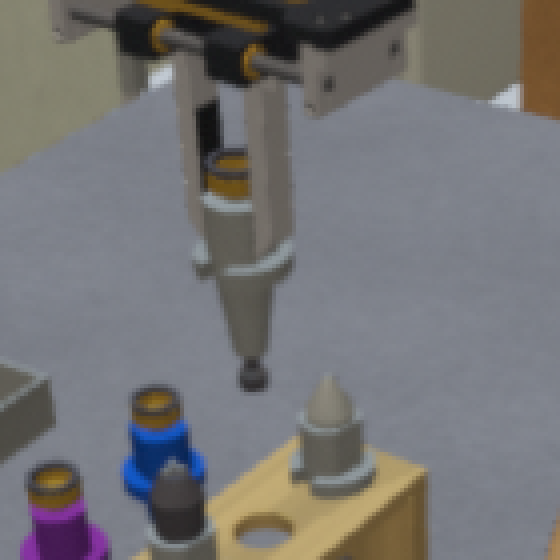

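The arbor hangs straight in the fingers, with the stud at crop (252,378), and the rack hole is empty at (263,530). Next I carry it over to the spindle. In hand, the arbor origin is about 14 mm below the TCP.

Run:
```python
from h import *
c=load('scene'); s=manip.read_state(); p=s['eef_pos']
print('stud exp',proj(c,[p-[0,0,85]]),'seen',194+252/4,85+380/4, 'px for +5x,+5y',proj(c,[p-[-5,0,85],p-[0,-5,85]]))
```

```text
stud exp [[257.75724333 181.41333483]] seen 257.0 180.0 px for +5x,+5y [[256.34768153 182.49281273]
 [259.66850426 182.06843995]]
```

Emit:
servo_tool:
  motion:
    - [[0.01,0.08,0,0,0,0.003,1],[0.02,0.16,0,0,0,0.006,1],[0.04,0.25,0,0,0,0.01,1],[0.05,0.34,0,0,0,0.014,1],[0.06,0.43,0,0,0,0.018,1],[0.07,0.52,0,0,0,0.022,1],[0.08,0.61,0,0,0,0.027,1],[0.1,0.7,0,0,0,0.027,1],[0.111,0.77,0,0,0,0.027,1],[0.111,0.791,0,0,0,0.027,1]]

```text
clock: 6.2
eef_pos: [566.7, 143.6, 277.5]
eef_rot: [3.142, -0.003, -3.111]
wrist_force: [-0.2, -2.0, -3.6]
finger_gap: 29.8
finger_force: 29.9
```

Emit:
servo_tool:
  motion:
    - [[0,0,-0.02,0,0,0,1],[0,0,-0.05,0,0,0,1],[0,0,-0.08,0,0,0,1],[0,0,-0.1,0,0,0,1],[0,0,-0.1,0,0,0,1],[0,0,-0.1,0,0,0,1]]

```text
clock: 6.8
eef_pos: [567.2, 139.8, 229.6]
eef_rot: [-3.141, -0.0, -3.115]
wrist_force: [0.0, 1.0, -3.8]
finger_gap: 29.6
finger_force: 29.9
```

Run:
```python
from h import *
c=shot('scene'); f=c['frame'][...,::-1]
s=manip.read_state(); p=s['eef_pos']; print(p,s['eef_rot'],s['wrist_force'])
print('exp stud',proj(c,[p-[0,0,85]]),'exp face centre',proj(c,[[567.4,140.5,135]]))
u,v=420,270; a=cv2.resize(f[v-90:v+60,u-75:u+75],None,fx=4,fy=4,interpolation=3); cv2.imwrite('pics/s4.png',a)
```

```text
[567.3304133  140.04912427 230.03532047] [ 3.14149573e+00  8.47698920e-04 -3.11447766e+00] [ 0.81762899 -0.1123327  -3.79749909]
exp stud [[420.26327533 280.68335214]] exp face centre [[419.65553609 284.81694209]]
```

View pics/s4.png

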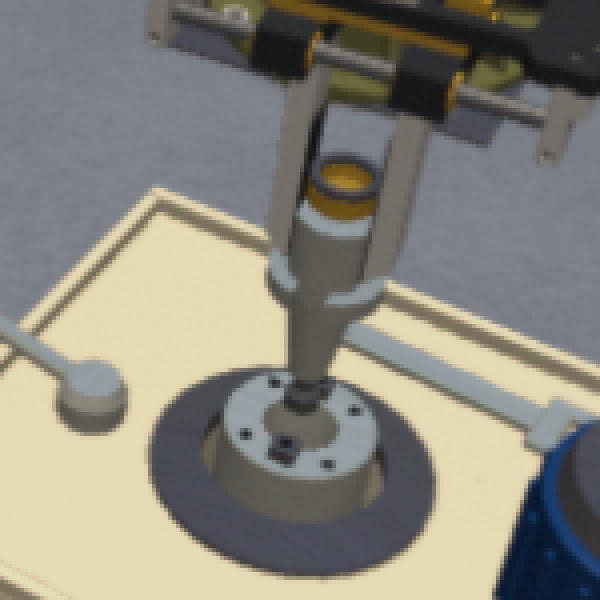

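The stud (crop (303,400)) hangs over the bore (crop (301,425)) and lines up. I go down into the wide part of the taper.

Emit:
servo_tool:
  motion:
    - [[0,0,-0.02,0,0,0,1],[0,0,-0.04,0,0,0,1],[0,0,-0.06,0,0,0,1],[0,0,-0.08,0,0,0,1],[0,0,-0.1,0,0,0,1],[0,0,-0.11,0,0,0,1],[0,0,-0.116,0,0,0,1],[0,0,-0.116,0,0,0,1]]

```text
clock: 7.65
eef_pos: [567.1, 140.5, 171.2]
eef_rot: [-3.142, -0.0, -3.114]
wrist_force: [-0.5, 0.3, -3.4]
finger_gap: 29.7
finger_force: 29.9
```

Emit:
servo_tool:
  motion:
    - [[0,0,-0.008,0,0,0,1],[0,0,-0.014,0,0,0,1],[0,0,-0.018,0,0,0,1],[0,0,-0.022,0,0,0,1],[0,0,-0.022,0,0,0,1],[0,0,-0.022,0,0,0,1]]

```text
clock: 8.25
eef_pos: [567.1, 140.5, 160.5]
eef_rot: [-3.142, 0.0, -3.114]
wrist_force: [0.8, 0.8, -4.4]
finger_gap: 30.3
finger_force: 29.9
```

Emit:
servo_tool:
  motion:
    - [[0,0,-0.002,0,0,0,1],[0,0,-0.004,0,0,0,1],[0,0,-0.006,0,0,0,1],[0,0,-0.008,0,0,0,1],[0,0,-0.008,0,0,0,1]]

```text
clock: 8.75
eef_pos: [567.1, 140.7, 156.5]
eef_rot: [3.141, 0.0, -3.114]
wrist_force: [0.7, 3.1, -3.3]
finger_gap: 29.9
finger_force: 29.9
```

Emit:
servo_tool:
  motion:
    - [[0,0.0015,0,0,0,0,1],[0,0.0015,0,0,0,0,1],[0,0.0015,0,0,0,0,1]]

```text
clock: 9.05
eef_pos: [567.0, 141.2, 156.3]
eef_rot: [-3.141, -0.0, -3.114]
wrist_force: [-0.3, -0.6, -3.4]
finger_gap: 30.1
finger_force: 29.9
```

```bash
python3 -c "
from h import *
s=manip.read_state();print(s['eef_pos'],s['wrist_force'],s['moment'])"
```

```text
[567.04720032 141.16299548 156.33891452] [-0.3115452  -0.61019998 -3.39596369] [0.12517752 0.00706907 0.004892  ]
```

Contact has eased. I carry on down in small steps.

Emit:
servo_tool:
  motion:
    - [[0,0,-0.002,0,0,0,1],[0,0,-0.004,0,0,0,1],[0,0,-0.004,0,0,0,1],[0,0,-0.004,0,0,0,1]]

```text
clock: 9.45
eef_pos: [567.1, 141.2, 154.4]
eef_rot: [-3.142, -0.0, -3.114]
wrist_force: [0.2, 0.2, -4.3]
finger_gap: 30.2
finger_force: 29.9
```

Emit:
servo_tool:
  motion:
    - [[0,0,-0.001,0,0,0,1],[0,0,-0.002,0,0,0,1],[0,0,-0.003,0,0,0,1],[0,0,-0.004,0,0,0,1],[0,0,-0.004,0,0,0,1]]

```text
clock: 9.95
eef_pos: [567.1, 141.2, 152.4]
eef_rot: [-3.142, -0.0, -3.114]
wrist_force: [0.4, -0.2, -3.1]
finger_gap: 29.9
finger_force: 29.9
```

Emit:
servo_tool:
  motion:
    - [[0,0,-0.001,0,0,0,1],[0,0,-0.002,0,0,0,1],[0,0,-0.003,0,0,0,1],[0,0,-0.003,0,0,0,1]]

```text
clock: 10.35
eef_pos: [567.2, 141.3, 150.9]
eef_rot: [3.141, 0.0, -3.114]
wrist_force: [0.5, 1.6, -4.6]
finger_gap: 29.5
finger_force: 29.9
```

```bash
python3 -c "
from h import *
s=manip.read_state();print(s['eef_pos'],s['wrist_force'],s['moment'])"
```

```text
[567.15072831 141.26255471 150.91651662] [ 0.52318488  1.62373368 -4.59267914] [ 0.31500854 -0.1527059   0.01603618]
```

Emit:
servo_tool:
  motion:
    - [[0,0.0006,-0.001,0,0,0,1],[0,0.0006,-0.002,0,0,0,1],[0,0.0006,-0.003,0,0,0,1],[0,0.0006,-0.003,0,0,0,1]]

```text
clock: 10.75
eef_pos: [567.2, 141.5, 149.5]
eef_rot: [3.142, 0.0, -3.114]
wrist_force: [0.7, 0.1, -2.7]
finger_gap: 29.9
finger_force: 29.9
```

```bash
python3 -c "
from h import *
s=manip.read_state();print(s['eef_pos'],s['wrist_force'],s['moment'])"
```

```text
[567.22066836 141.49218523 149.50678121] [ 0.72923124  0.12376059 -2.66267534] [ 0.08414376 -0.41609037  0.02671133]
```

Emit:
servo_tool:
  motion:
    - [[0.0008,0.0002,-0.001,0,0,0,1],[0.0008,0.0002,-0.002,0,0,0,1],[0.0008,0.0002,-0.003,0,0,0,1],[0.0008,0.0002,-0.003,0,0,0,1]]

```text
clock: 11.15
eef_pos: [568.0, 141.7, 149.5]
eef_rot: [3.141, 0.002, -3.114]
wrist_force: [-1.8, 0.3, 9.9]
finger_gap: 29.8
finger_force: 29.9
```

```bash
python3 -c "
from h import *
s=manip.read_state();print(s['eef_pos'],s['wrist_force'],s['moment'])"
```

```text
[567.98499915 141.67726886 149.46951766] [-1.84988865  0.27014728  9.92748257] [-0.10315561  0.46056762 -0.00366852]
```

Upward reaction of about 14 N at TCP 149.5 puts the origin at about 135.1, so it is seated. I ease off the pressure and open a little.

Emit:
servo_tool:
  motion:
    - [[-0.0004,0,0.002,0,0,0,1],[-0.0004,0,0.002,0,0,0,0.6],[-0.0004,0,0.002,0,0,0,0.5],[-0.0004,0,0.002,0,0,0,0.5],[-0.0004,0,0.002,0,0,0,0.5],[-0.0004,0,0.002,0,0,0,0.5]]

```text
clock: 11.75
eef_pos: [567.3, 141.6, 148.9]
eef_rot: [-3.142, -0.0, -3.114]
wrist_force: [-0.2, 0.3, 0.5]
finger_gap: 46.7
finger_force: 0.0
```

Run:
```python
from h import *
s=manip.read_state();print(s['eef_pos'],s['wrist_force'],s['moment'],s['finger_gap'])
c=shot('scene'); f=c['frame'][...,::-1]
u,v=420,270; a=cv2.resize(f[v-90:v+60,u-75:u+75],None,fx=4,fy=4,interpolation=3); cv2.imwrite('pics/s5.png',a)
```

```text
[567.27344112 141.63257843 148.86260756] [-0.15093148  0.2930592   0.4597897 ] [0.03477034 0.03529863 0.00045695] 46.70958514168749
```

View pics/s5.png

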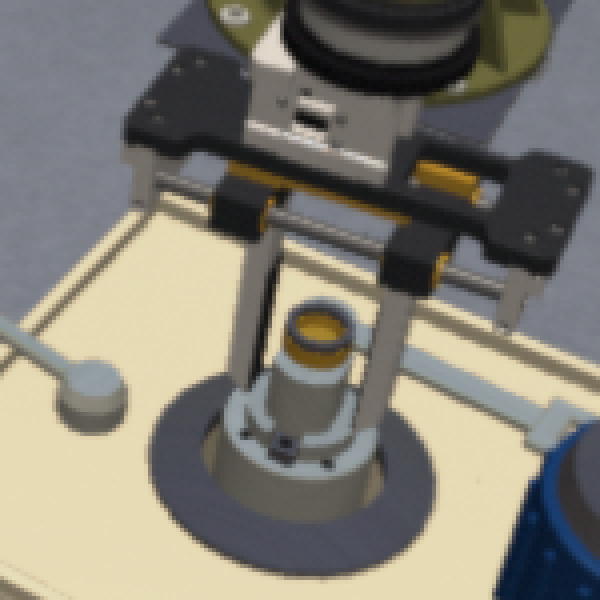

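The flange sits flat on the spindle face with the near dog standing in its slot (crop (286,448)), so the arbor is home. I lift clear and check the joints for the wrist turn needed at the lever.

Emit:
servo_tool:
  motion:
    - [[0,0,0.03,0,0,0,0.5],[0,0,0.08,0,0,0,0.5],[0,0,0.14,0,0,0,0.5],[0,0,0.2,0,0,0,0.5],[0,0,0.2,0,0,0,0.5]]

```text
clock: 12.3
eef_pos: [568.4, 141.9, 253.2]
eef_rot: [3.141, 0.006, -3.114]
wrist_force: [-0.4, -0.6, -0.8]
finger_gap: 46.8
finger_force: 0.0
```

Run:
```python
from h import *
s=manip.read_state();print(s['eef_pos'],s['eef_rot'],s['joints'])
P=np.array([580.2,44.2])
for i,f in enumerate(np.linspace(-1.773,-2.90,10)):
    k=P+90*np.array([np.cos(f),np.sin(f)]); print(i,np.round(k,1),np.round((k-[562,-44])/500,4),round((f+1.773)/np.pi,4))
c=shot('top'); X=cloud(c); hsv=cv2.cvtColor(c['frame'],cv2.COLOR_RGB2HSV)
cv2.imwrite('pics/t6.png',cv2.resize(c['frame'][190:330,110:310,::-1],None,fx=4,fy=4,interpolation=3))
```

```text
[568.44933514 141.85399513 253.20873032] [ 3.14058378  0.00646489 -3.11398512] [ 1.82039085e-01  3.46478178e-01  1.34927473e+00  2.47642042e-06
  1.43929661e+00 -1.41636835e+00]
0 [562.1 -44. ] [0.0003 0.0001] 0.0
1 [551.3 -41. ] [-0.0215  0.006 ] -0.0399
2 [540.8 -36.7] [-0.0423  0.0145] -0.0797
3 [531.  -31.2] [-0.0619  0.0256] -0.1196
4 [522.  -24.5] [-0.08    0.0391] -0.1594
5 [513.9 -16.7] [-0.0962  0.0547] -0.1993
6 [506.8  -7.9] [-0.1104  0.0722] -0.2392
7 [500.9   1.7] [-0.1222  0.0914] -0.279
8 [496.2  11.9] [-0.1316  0.1118] -0.3189
9 [492.8  22.7] [-0.1384  0.1333] -0.3587
```

View pics/t6.png

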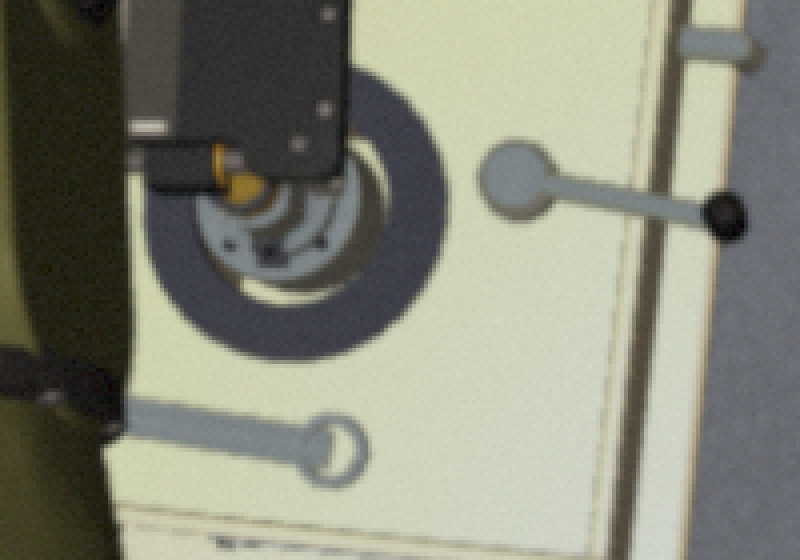

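The dog stands in the flange slot at crop (270,250), and the lever is still open with its knob at (725,217). The wrist must turn -1.8 rad, because the other way would pass joint 6's range.

Emit:
servo_tool:
  motion:
    - [[0,-0.05,0,0,0,-0.045,0.5],[0,-0.1,0,0,0,-0.09,0.5],[0,-0.15,0,0,0,-0.135,0.5],[0,-0.2,0,0,0,-0.18,0.5],[0,-0.25,0,0,0,-0.225,0.5],[-0.01,-0.3,0,0,0,-0.27,0.5],[-0.01,-0.35,0,0,0,-0.315,0.5],[-0.011,-0.371,0,0,0,-0.36,0.5],[-0.011,-0.371,0,0,0,-0.405,0.5],[-0.011,-0.371,0,0,0,-0.45,0.5]]

```text
clock: 13.35
eef_pos: [561.4, -44.3, 247.5]
eef_rot: [-3.14, -0.001, 1.749]
wrist_force: [-0.5, 0.0, -0.4]
finger_gap: 47.4
finger_force: 0.0
```

Emit:
servo_tool:
  motion:
    - [[0,0,0,0,0,-0.045,0.5],[0,0,0,0,0,-0.09,0.5],[0,0,0,0,0,-0.123,0.5],[0,0,0,0,0,-0.123,0.5],[0,0,0,0,0,-0.123,0.5]]

```text
clock: 13.85
eef_pos: [561.6, -43.9, 248.1]
eef_rot: [-3.14, 0.0, 1.372]
wrist_force: [0.5, -0.6, -0.1]
finger_gap: 47.2
finger_force: 0.0
```

Emit:
servo_tool:
  motion:
    - [[0,0,-0.06,0,0,0,0.5],[0,0,-0.12,0,0,0,0.5],[0,0,-0.17,0,0,0,0.5],[0,0,-0.2,0,0,0,0.5],[0,0,-0.22,0,0,0,0.5],[0,0,-0.232,0,0,0,0.5],[0,0,-0.232,0,0,0,0.72],[0,0,-0.232,0,0,0,0.72],[0,0,-0.232,0,0,0,0.72],[0,0,-0.232,0,0,0,0.72]]
  newtons: 5

```text
clock: 14.85
eef_pos: [562.0, -43.9, 133.5]
eef_rot: [3.141, -0.0, 1.369]
wrist_force: [0.1, -0.3, -0.7]
finger_gap: 26.4
finger_force: 0.0
```

Emit:
servo_tool:
  motion:
    - [[-0.0215,0.006,0,0,0,-0.04,0.72],[-0.0423,0.0145,0,0,0,-0.08,0.72],[-0.0619,0.0256,0,0,0,-0.12,0.72],[-0.08,0.0391,0,0,0,-0.16,0.72],[-0.0962,0.0547,0,0,0,-0.2,0.72]]

```text
clock: 15.35
eef_pos: [513.8, -16.7, 133.5]
eef_rot: [3.14, -0.001, 0.735]
wrist_force: [4.2, -0.5, -0.2]
finger_gap: 26.5
finger_force: 1.6
```

Emit:
servo_tool:
  motion:
    - [[-0.0142,0.0175,0,0,0,-0.04,0.72],[-0.026,0.0367,0,0,0,-0.08,0.72],[-0.031,0.047,0,0,0,-0.1,0.72],[-0.0354,0.0571,0,0,0,-0.12,0.72],[-0.039,0.068,0,0,0,-0.14,0.72],[-0.041,0.074,0,0,0,-0.15,0.72],[-0.0422,0.0786,0,0,0,-0.16,0.72],[-0.0422,0.0786,0,0,0,-0.16,0.72]]

```text
clock: 16.15
eef_pos: [492.7, 22.8, 133.3]
eef_rot: [3.141, -0.001, 0.238]
wrist_force: [-0.3, -0.6, 0.2]
finger_gap: 26.5
finger_force: 0.4
```

```bash
python3 -c "
from h import *
s=manip.read_state();print(s['eef_pos'],s['wrist_force'],s['moment'],s['finger_force'])"
```

```text
[492.68112562  22.7546956  133.34813159] [-0.31517208 -0.58015459  0.16352726] [-0.21659827  0.22212266  0.07117957] 0.4333553160495285
```

Emit:
servo_tool:
  motion:
    - [[-0.001,0.004,0,0,0,0,0.72],[-0.001,0.006,0,0,0,0,0.72],[-0.001,0.006,0,0,0,0,0.72]]

```text
clock: 16.45
eef_pos: [492.2, 24.7, 133.3]
eef_rot: [3.14, 0.0, 0.239]
wrist_force: [-0.3, -11.5, 2.6]
finger_gap: 28.9
finger_force: 5.0
```

Firm stop felt at 11.5 N. I back off, open and rise.

Emit:
servo_tool:
  motion:
    - [[0,-0.008,0,0,0,0,0.6],[0,-0.012,0,0,0,0,0.55],[0,-0.012,0,0,0,0,0.55],[0,-0.012,0.04,0,0,0,0.55],[0,-0.012,0.12,0,0,0,0.55],[0,-0.012,0.2,0,0,0,0.55],[0,-0.1,0.26,0,0,0,0.5],[0,-0.2,0.26,0,0,0,0.5],[0,-0.3,0.26,0,0,0,0.5],[0,-0.4,0.26,0,0,0,0.5]]

```text
clock: 17.45
eef_pos: [491.9, -173.2, 263.3]
eef_rot: [3.141, -0.001, 0.239]
wrist_force: [-0.1, 0.3, 0.1]
finger_gap: 46.9
finger_force: 0.0
```

Run:
```python
from h import *
c=shot('top'); cv2.imwrite('pics/t7.png',cv2.resize(c['frame'][190:330,110:310,::-1],None,fx=4,fy=4,interpolation=3))
X=cloud(c); hsv=cv2.cvtColor(c['frame'],cv2.COLOR_RGB2HSV)
m=(hsv[...,2]<60)&(abs(X[...,2]-150)<15)&(np.hypot(X[...,0]-494,X[...,1]-18)<25)
k=X[m].mean(0); d=k[:2]-[580.2,44.2]; print(m.sum(),k,np.hypot(*d),'theta',-np.arctan2(d[1],d[0])-1.646, manip.read_state()['wrist_force'])
```

```text
83 [494.03624452  17.4836573  154.80864112] 90.21061869302 theta 1.1949279178784904 [-0.97433417 -5.08077478 -0.43571674]
```

View pics/t7.png

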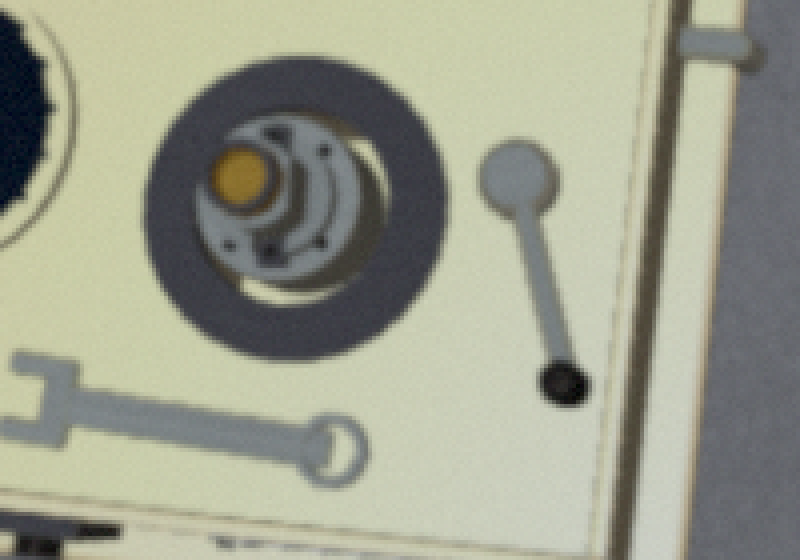

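The arbor is seated with its slots over both dogs (crop (275,132) and (270,250)). The lever is at its stop at about 1.19 rad (knob (563,384)), and the spanner hasn't moved. I let the arm settle, then hand in.

Emit:
servo_tool:
  motion:
    - [[0,0,0,0,0,0,0.5],[0,0,0,0,0,0,0.5],[0,0,0,0,0,0,0.5]]

```text
clock: 17.8
eef_pos: [492.3, -170.3, 263.0]
eef_rot: [-3.141, -0.0, 0.24]
wrist_force: [-0.2, -0.0, -0.2]
finger_gap: 47.0
finger_force: 0.0
```

```bash
python3 -c "
from cell import manip
print(manip.sign_off())"
```

```text
the job is handed in; nothing more can be done
None
```

The cup arbor is home in the spindle with its slots over the dogs, the clamp lever is at its stop (about 1.19 rad), and I handed the job in at 17.8 s; it returned no verdict.

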